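# Rethread the tea-bag maker

## Task

Get the tea-bag maker ready: lift every empty cream core off its spindles into the wooden tray, push each green thread bobbin that is out on the counter fully down onto a spindle of its own, and put the steel lid fully home on the hopper with its notch over the red key. Once all of that is in place, press the green start button fully down and let it spring back. Leave the date jar and the finjan cups where they stand.

Things in the scene. Friction and masses are not known exactly. Their poses are not given: they have to be found in the camera images.
- machine: tea-bag maker, fixed: white deck 150 (x) x 360 (y) x 30 mm high, origin at the centre of its underside; at yaw 0 x points away from the robot, y along the row of spindles towards the hopper. On it: three upright steel spindles (at x 0, y -140, -65, 10 mm), a square steel hopper (centre x 30, y 125 mm), the start button (x -50, y 140 mm).
- seat0 (a point): centre of the top of the seat disc of spindle 0, 34 mm above the counter, on the spindle's axis; the underside of a mounted bobbin rests here. The disc is 40 mm across; the steel spindle is 13 mm thick and rises 48 mm above it, its top 8 mm tapered to 6 mm. Spindle 0 is farthest from the hopper, 2 is next to it
- seat1 (a point): centre of the top of the seat disc of spindle 1, 34 mm above the counter, on the spindle's axis; the underside of a mounted bobbin rests here. The disc is 40 mm across; the steel spindle is 13 mm thick and rises 48 mm above it, its top 8 mm tapered to 6 mm. Spindle 0 is farthest from the hopper, 2 is next to it
- seat2 (a point): centre of the top of the seat disc of spindle 2, 34 mm above the counter, on the spindle's axis; the underside of a mounted bobbin rests here. The disc is 40 mm across; the steel spindle is 13 mm thick and rises 48 mm above it, its top 8 mm tapered to 6 mm. Spindle 0 is farthest from the hopper, 2 is next to it
- hopper_seat (a point): where the lid's origin lies, axes matching, when the lid is home: on the hopper's axis, 55 mm above the counter, 10 mm below the rim. The hopper is an open square box 70 x 70 mm outside, 58 x 58 mm inside, rim 65 mm above the counter; a red key 8 (x) x 10 (y) mm stands 12 mm above the middle of the rim on its -x side
- lid: steel hopper lid, 150 g: plate 78 x 78 x 6 mm, below it a plug 50 x 50 x 10 mm, on top a wooden grip bar 44 (x) x 16 (y) x 30 mm high, its top 46 mm above the origin (centre of the plug's underside, z up). The middle of the plate's -x edge has an open notch with red edges, 16 (y) mm wide, 14 (x) mm deep, that must pass over the red key
- bobbin0: full bobbin of green tea-bag thread with cream rims, a plain tube: 44 mm across, 40 mm tall, 18 mm bore right through, about 60 g. Origin at the centre of its underside, z along the bore. Stands on the counter at the start; may be absent
- bobbin1: full bobbin of green tea-bag thread with cream rims, a plain tube: 44 mm across, 40 mm tall, 18 mm bore right through, about 60 g. Origin at the centre of its underside, z along the bore. Stands on the counter at the start; may be absent
- bobbin2: full bobbin of green tea-bag thread with cream rims, a plain tube: 44 mm across, 40 mm tall, 18 mm bore right through, about 60 g. Origin at the centre of its underside, z along the bore. Stands on the counter at the start; may be absent
- core0: empty cream bobbin core, a plain tube: 36 mm across, 40 mm tall, 18 mm bore right through, about 20 g. Origin at the centre of its underside, z along the bore. Stands on spindle 0 at the start; may be absent
- core1: empty cream bobbin core, a plain tube: 36 mm across, 40 mm tall, 18 mm bore right through, about 20 g. Origin at the centre of its underside, z along the bore. Stands on spindle 1 at the start; may be absent
- core2: empty cream bobbin core, a plain tube: 36 mm across, 40 mm tall, 18 mm bore right through, about 20 g. Origin at the centre of its underside, z along the bore. Stands on spindle 2 at the start; may be absent
- tray: wooden tray, fixed: 150 (x) x 130 (y) x 22 mm high, walls and floor about 6 mm thick, origin at the centre of its underside
- start_top (a point): centre of the top of the green start button, 28 mm across, pressed straight down; it moves with the button
- start (a joint): travel of the start button in m: 0 released, 0.006 fully down; springs back by itself, fully down takes 5 N
- date_jar: closed amber glass date jar with brass cap, 72 mm across, 115 mm tall; bystander, origin at its foot
- finjan0: white finjan cup, 54 mm across, 50 mm tall; bystander, origin at its foot
- finjan1: white finjan cup, 54 mm across, 50 mm tall; bystander, origin at its foot
Mind the look-alikes: they are no part of the job. Leave any blue or purple look-alike of the core0 alone.

How it is judged:
On the way, in this order (a step that is already met when the one before it is completed fails the run):
1. empty cores in the tray, every bobbin seated on a spindle, lid home on the hopper, all let go ((distance between bobbin0 and seat0 below 0.006 m or distance between bobbin0 and seat1 below 0.006 m or distance between bobbin0 and seat2 below 0.006 m) and angle between each of bobbin0, bobbin1, bobbin2's own z axis and vertical below 0.08 rad and linear speed of each of bobbin0, bobbin1, bobbin2, core0, core1, core2, lid below 0.03 m/s and (distance between bobbin1 and seat0 below 0.006 m or distance between bobbin1 and seat1 below 0.006 m or distance between bobbin1 and seat2 below 0.006 m) and (distance between bobbin2 and seat0 below 0.006 m or distance between bobbin2 and seat1 below 0.006 m or distance between bobbin2 and seat2 below 0.006 m) and x of core0 in the frame of tray between -0.07 and 0.07 m and y of core0 in the frame of tray between -0.06 and 0.06 m and z of each of core0, core1, core2 in the frame of tray below 0.03 m and x of core1 in the frame of tray between -0.07 and 0.07 m and y of core1 in the frame of tray between -0.06 and 0.06 m and x of core2 in the frame of tray between -0.07 and 0.07 m and y of core2 in the frame of tray between -0.06 and 0.06 m and horizontal distance between lid and hopper_seat below 0.008 m and z of lid in the frame of hopper_seat below 0.003 m and angle between the x axis of lid and the x axis of hopper_seat, either way round below 0.13 rad and angle between lid's own z axis and vertical below 0.06 rad and contact force between the fingers and bobbin0 below 0.1 N and contact force between the fingers and bobbin1 below 0.1 N and contact force between the fingers and bobbin2 below 0.1 N and contact force between the fingers and core0 below 0.1 N and contact force between the fingers and core1 below 0.1 N and contact force between the fingers and core2 below 0.1 N and contact force between the fingers and lid below 0.1 N), for 0.2 s.
2. the start button is pressed fully down (value of joint start above 0.0052 m), for 0.05 s.
At the end, for the whole second after the job is handed in: Bobbins upright on spindles, underside within 6 mm of the seat centre; cores in the tray; lid home, notch over key (8 mm sideways, 3 mm in height, 0.13 rad); then the button, pressed at least 5.2 of 6 mm, is up again; all at rest ((distance between bobbin0 and seat0 below 0.006 m or distance between bobbin0 and seat1 below 0.006 m or distance between bobbin0 and seat2 below 0.006 m) and angle between each of bobbin0, bobbin1, bobbin2's own z axis and vertical below 0.08 rad and linear speed of each of bobbin0, bobbin1, bobbin2, core0, core1, core2, lid below 0.03 m/s and (distance between bobbin1 and seat0 below 0.006 m or distance between bobbin1 and seat1 below 0.006 m or distance between bobbin1 and seat2 below 0.006 m) and (distance between bobbin2 and seat0 below 0.006 m or distance between bobbin2 and seat1 below 0.006 m or distance between bobbin2 and seat2 below 0.006 m) and x of core0 in the frame of tray between -0.07 and 0.07 m and y of core0 in the frame of tray between -0.06 and 0.06 m and z of each of core0, core1, core2 in the frame of tray below 0.03 m and x of core1 in the frame of tray between -0.07 and 0.07 m and y of core1 in the frame of tray between -0.06 and 0.06 m and x of core2 in the frame of tray between -0.07 and 0.07 m and y of core2 in the frame of tray between -0.06 and 0.06 m and horizontal distance between lid and hopper_seat below 0.008 m and z of lid in the frame of hopper_seat below 0.003 m and angle between the x axis of lid and the x axis of hopper_seat, either way round below 0.13 rad and angle between lid's own z axis and vertical below 0.06 rad and value of joint start below 0.0012 m); the robot touches nothing.
It fails at once if date_jar is moved more than 30 mm or tipped over (distance of date_jar from where it was at the start of the episode above 0.03 m or angle between date_jar's own z axis and vertical above 0.4 rad).
It fails at once if finjan0 is moved more than 30 mm or tipped over (distance of finjan0 from where it was at the start of the episode above 0.03 m or angle between finjan0's own z axis and vertical above 0.4 rad).
It fails at once if finjan1 is moved more than 30 mm or tipped over (distance of finjan1 from where it was at the start of the episode above 0.03 m or angle between finjan1's own z axis and vertical above 0.4 rad).
Of bobbin0, bobbin1, bobbin2 only 2 to 3 are there at a start; the rules pass over those that are not, and their reading is None.
Of core0, core1, core2 only 2 to 2 are there at a start; the rules pass over those that are not, and their reading is None.
At some moment in a run one of bobbin0, bobbin1, bobbin2, lid may be knocked a few centimetres aside while the robot is not near it.
It also fails if it takes over 210 s, if anything falls off the work surface, if the arm or the gripper's body presses on something with over 40 N, if the wrist force passes 120 N, or if a joint passes its speed limit or range.

## Robot

A 7-joint arm with a two-finger parallel gripper is mounted at the origin on the work surface. World frame = base frame: x ahead of the robot, y to its left, z up, the work surface at z = 0. Lengths are in m, angles in rad, forces in N, time in s.
With the tool pointing down it reaches from about 0.425 to 0.95 m from the base axis. Payload 4.7 kg.
Tool frame: the origin (TCP) lies on the centre line of the jaws, within the pads' length; the fingertips stand robot.nose_length ahead of it and the grasp point (between the pads) lies 8 mm behind it (robot.nose_length is the distance from the TCP to the fingertips, in m); z points along the fingers, x is the direction in which the jaws open and shut, and the axes are right-handed (so a half turn about z gives the same grasp; the last joint's range is limited). The gripper opens to 85 mm and grips with 20 to 120 N. Pads are 22 mm wide; open, the fingers measure 114 mm over their backs; the gripper's body (76 mm by 85 mm) begins 54 mm behind the grasp point. The pads swing forward as they close: fully open they stand 13 mm farther back than shut.
Start: joints at [-1.321, 0.469, -0.049, 1.532, 0.024, 1.141, -0.082], TCP at [0.186, 0.649, 0.242] pointing down, gripper open.
Joint ranges: [-2.59, 2.59], [-0.33, 1.99], [-1.39, 1.29], [0.1, 2.45], [-1.04, 4.18], [0.21, 1.99], [-2.66, 2.66]. Speed limits (rad/s): [2.57, 2.57, 3.14, 3.14, 3.14, 3.14, 3.14].

## Interface

Orientations are given as [roll, pitch, yaw] about the fixed x, y, z axes, in that order (R = Rz(yaw) Ry(pitch) Rx(roll)).
In Python, from plant import robot gives the robot as it stands. Calls block until the motion is done:
- robot.goto(position, orientation): joint-space move of the TCP to a pose.
- robot.move_straight(position, vel=0.15, attitude=None, contact_N=None): straight line of the TCP; attitude=None keeps the orientation; vel is the mean speed in m/s. With contact_N (N) it stops when the force on the tool has changed by that much, and returns True; else False.
- robot.move_joints(angles): joint-space move.
- robot.grip(opening, strength=None): opening from 0.0 (shut) to 1.0 (fully open); strength is the grip in N (None keeps the last); returns when the fingers have stopped.
- robot.sleep(seconds).
- robot.inverse_kinematics(position, orientation): joint angles nearest the present ones, or None.
- robot.sense(): the state.
- robot.grab_frame(name): name is "scene" or "top"; returns a dict with "image" (420x560x3 uint8, red, green, blue), "range_z" (420x560 float32, m along the optical axis (not along the pixel's ray), 0 where there is no reading), "fx", "fy", "cx", "cy" (pixels), "dist_coeffs" ([k1, k2, p1, p2, k3] as OpenCV has them; the pictures are not rectified), "R" (3x3) and "t" (3): a world point X has camera coordinates R X + t. Camera axes: x right, y down, z forward; pixel columns grow to the right and rows downward; lengths in m; the calibration is good to about 2 mm. A picture is of the moment at which its call begins.
A pose or a line that the arm cannot do raises robot.IKError and nothing moves.
- robot.close_job(): hands the job in, once; it reports no verdict.
The state is a dict: "t": time; "joint_pos": joint angles; "joint_velocities": joint speeds; "effort": joint torques, N m; "tcp_pos": TCP position; "tcp_rot": TCP orientation; "wrist_force": force on the tool from outside, world axes, zero at the start; "torque": the same for the moment, N m; "opening": opening from 0.0 (shut) to 1.0 (fully open).
Only numpy, scipy, OpenCV 4.12 (cv2) and the standard library are available. Lean on these libraries where they do the work, as an engineer would, in place of code of your own. Each camera call takes 0.05 s, during which the arm holds its last target. There are 200 camera calls.

## Working session

There is one attempt and no reset: what is moved stays moved. The work goes in short steps, each a Python script; the robot and the scene stay as the last script left them, time stands still between calls to the robot, and variables do not carry over. Pictures are saved under pics/ and viewed, about 12 in all and at most 16, crops included, and the job is handed in when it is done.

```bash
ls; mkdir -p pics; python3 - <<'E'
from plant import robot
import cv2,numpy as np
s=robot.sense();print(s['t'],s['tcp_pos'],s['tcp_rot'],robot.nose_length)
for n in("scene","top"):
    f=robot.grab_frame(n);cv2.imwrite(f"pics/{n}0.png",cv2.resize(f["image"][:,:,::-1],(784,588)))
    R=np.array(f["R"]);print(n,f["fx"],f["cx"],f["cy"],f["dist_coeffs"],-R.T@np.array(f["t"]),R)
    np.savez(f"pics/{n}0.npz",**f)
E
```

```text
pics
0.0 [0.18557862 0.64838295 0.24123483] [3.14152177e+00 2.00350803e-03 1.29207490e+00] 0.011
scene 515.0579454079335 286.0412680048254 210.7029925690333 [-0.0371989  0.         0.         0.         0.       ] [ 1.00636301 -0.77143909  0.84796515] [[ 0.86105659  0.50845566 -0.00737413]
 [ 0.32938295 -0.56873233 -0.75369119]
 [-0.38741246  0.64654186 -0.65718734]]
top 411.25147667014346 285.9919256739377 213.3468067144893 [0.03709225 0.         0.         0.         0.        ] [ 3.35426857e-01 -2.68101340e-05  1.19672719e+00] [[ 1.59983633e-04 -9.99999326e-01  1.15012442e-03]
 [-9.84218640e-01 -3.60980899e-04 -1.76956317e-01]
 [ 1.76956613e-01 -1.10366378e-03 -9.84218034e-01]]
```

View pics/scene0.png

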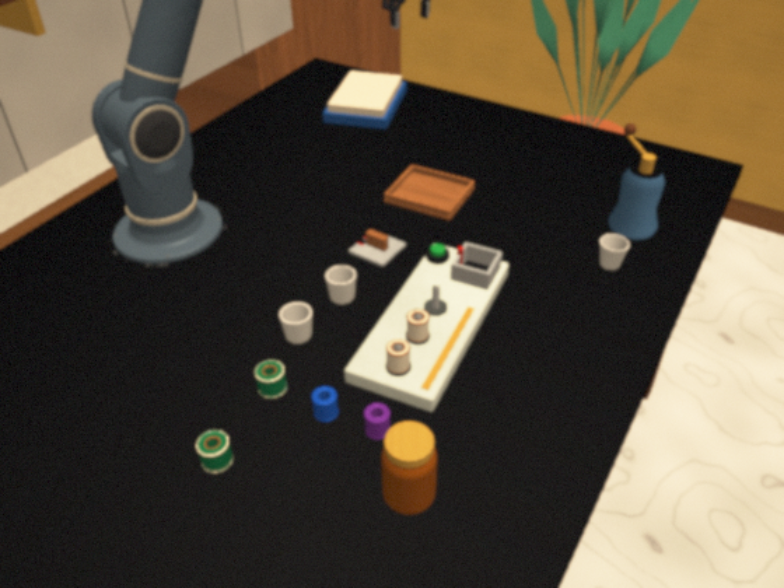

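View pics/top0.png

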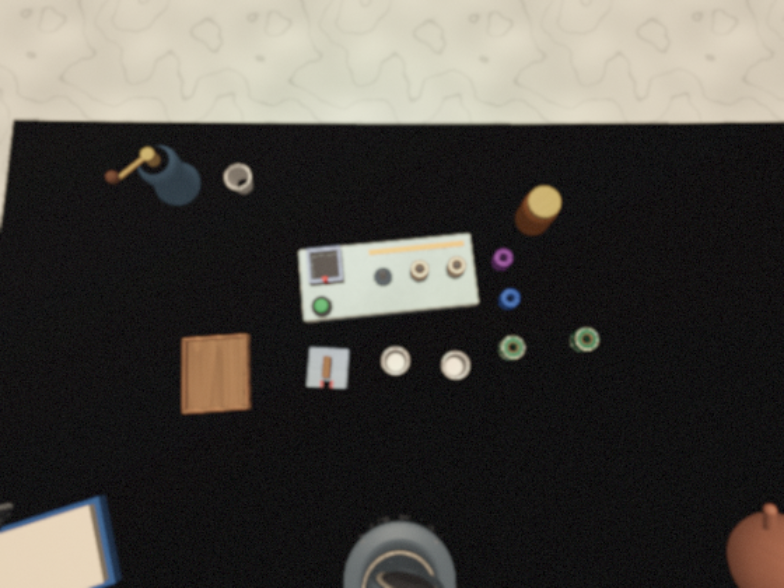

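Scene view: two green bobbins at (270,378) and (214,450), cores at (417,325) and (398,356) on spindles 1 and 0, and the lid at (377,246). The blue (325,404) and purple (377,420) tubes are look-alikes. Top view: bobbins at (512,347) and (585,339), lid at (327,368), tray at (216,373). Next I'll turn depth into positions.

```bash
cat > h.py <<'E'
import numpy as np,cv2
def K(f): return np.array([[f["fx"],0,f["cx"]],[0,f["fy"],f["cy"]],[0,0,1.]])
def cloud(f):
    h,w=f["range_z"].shape
    v,u=np.mgrid[:h,:w]
    n=cv2.undistortPoints(np.stack([u,v],-1).reshape(-1,1,2).astype(float),K(f),np.array(f["dist_coeffs"])).reshape(h,w,2)
    z=f["range_z"].astype(float)
    c=np.dstack([n[...,0]*z,n[...,1]*z,z])
    return (c-np.array(f["t"]))@np.array(f["R"]), z>0
def onplane(f,uv,Z):
    n=cv2.undistortPoints(np.array(uv,float).reshape(-1,1,2),K(f),np.array(f["dist_coeffs"])).reshape(-1,2)
    d=np.c_[n,np.ones(len(n))]@np.array(f["R"]); o=-np.array(f["R"]).T@np.array(f["t"])
    return o+d*((Z-o[2])/d[:,2])[:,None]
def blobs(f,lo,hi,mask=None,minpx=25):
    P,ok=cloud(f); m=ok&(P[...,2]>lo)&(P[...,2]<hi)
    if mask is not None: m&=mask
    n,L,S,C=cv2.connectedComponentsWithStats(m.astype(np.uint8))
    out=[]
    for i in range(1,n):
        if S[i,4]<minpx: continue
        p=P[L==i]; (c,s,a)=cv2.minAreaRect((p[:,:2]*1000).astype(np.float32))
        out.append((S[i,4],C[i].round(1),np.median(p[:,2]).round(4),(np.array(c)/1000).round(4),np.round(s,1),round(a,1)))
    return out
E
python3 - <<'E'
from h import *
f=dict(np.load("pics/top0.npz"));f2=dict(np.load("pics/scene0.npz"))
for lo,hi in((.008,.05),(.05,.085)):
    for n,g in(("top",f),("scene",f2)):
        print(n,lo,hi)
        for b in blobs(g,lo,hi): 
            if 0.25<b[3][0]<1 and abs(b[3][1])<.6: print(*b)
P,ok=cloud(f);print("deck z",np.median(P[190:200,260:330,2]), "floor",np.median(P[300:320,250:400,2]))
cr=f["image"][165:295,205:445];cv2.imwrite("pics/crop.png",cv2.resize(cr,None,fx=3.3,fy=3.3,interpolation=cv2.INTER_CUBIC)[:,:,::-1])
E
```

```text
top 0.008 0.05
386 [130.7 134.5] 0.0296 [0.7904 0.4683] [65.  93.5] 41.8
221 [170.2 126.8] 0.0328 [0.8038 0.3398] [56.3 47.6] 35.0
117 [376.4 161.2] 0.029 [ 0.7073 -0.2714] [70.8 32. ] 53.2
5396 [280.4 199.8] 0.0306 [0.5916 0.0281] [152.6 367.7] 5.8
366 [231.1 189.3] 0.0323 [0.6132 0.1566] [53.7 55.6] 6.3
144 [358.9 184.7] 0.0387 [ 0.6302 -0.2144] [34.9 35.4] 46.8
144 [363.9 213.4] 0.0391 [ 0.5456 -0.2265] [34.1 35.3] 44.1
227 [417.2 242.4] 0.0395 [ 0.4611 -0.3741] [40.9 43.4] 1.4
905 [153.  266.9] 0.0165 [0.3957 0.3734] [149.1 131.4] 3.7
209 [365.6 248.3] 0.0395 [ 0.445  -0.2273] [43.4 43. ] 12.8
715 [233.3 262. ] 0.0172 [0.4062 0.1491] [78.4 76.9] 86.6
126 [281.4 256.6] 0.0365 [0.4176 0.0105] [51.6 47.2] 8.2
123 [326.9 259.4] 0.0371 [ 0.4089 -0.1097] [48.1 52.2] 62.1
28 [162.1 277.7] 0.0088 [0.3609 0.35  ] [17.5 31.7] 85.3
scene 0.008 0.05
647 [306.1 135.9] 0.0172 [0.3961 0.3724] [154.  140.7] 2.1
906 [445.7 166.8] 0.0319 [0.8109 0.3996] [ 94.6 174.8] 7.2
588 [269.7 176.6] 0.017 [0.4061 0.1467] [83.4 81.1] 86.8
6142 [304.5 235.9] 0.0303 [0.5935 0.0241] [150.7 364.6] 6.1
208 [340.5 
[... 603 characters left out ...]
189.5] 0.0648 [0.6087 0.1546] [71.8 70.7] 6.3
151 [326.  189.8] 0.0736 [ 0.6061 -0.1133] [33.8 35.9] 88.9
144 [298.7 192.4] 0.0739 [ 0.5979 -0.0375] [34.3 33.9] 86.3
65 [228.4 218.1] 0.0532 [0.5277 0.1609] [25.2 23.3] 86.5
scene 0.05 0.085
289 [454.8 146.4] 0.0681 [0.8055 0.4567] [76.4 39.4] 10.6
458 [339.6 186.2] 0.0618 [0.61   0.1515] [71.6 75.3] 6.3
53 [313.1 176.9] 0.052 [0.53   0.1587] [25.  26.4] 87.7
63 [311.4 208.9] 0.0671 [0.5926 0.0336] [12.4 11.8] 21.7
258 [298.5 229.5] 0.0721 [ 0.6004 -0.0408] [33.5 39.9] 30.9
291 [284.2 251.4] 0.0724 [ 0.607  -0.1153] [34.2 36.7] 30.1
450 [291.7 343.1] 0.0683 [ 0.7354 -0.301 ] [69.7 34.5] 33.4
deck z 0.032826843127422 floor 0.0005053402821951177
```

View pics/crop.png

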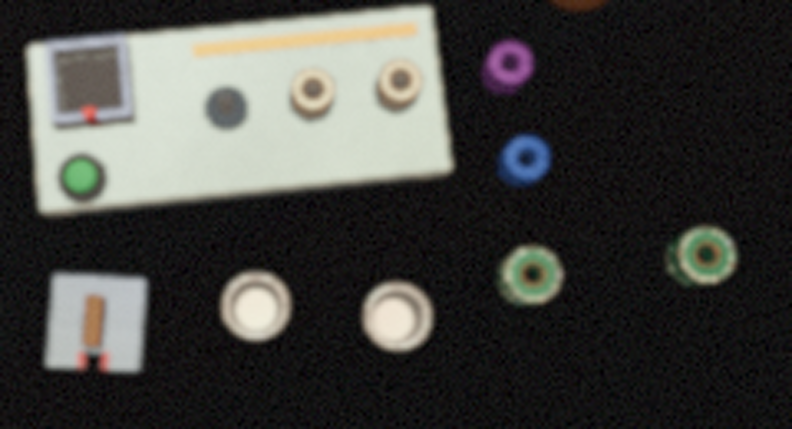

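The crop confirms it: cream cores at (312,92) and (400,82) on spindles 1 and 0, empty spindle 2 at (226,107), and the lid notch facing the robot at (93,362). The purple (510,63) and blue (525,158) tubes stay put. Next: fit the machine pose and move the first core.

```bash
cat >> h.py <<'E'
from math import pi
def fit(a,b):
    a=np.array(a);b=np.array(b);A=a-a.mean(0);B=b-b.mean(0)
    th=np.arctan2((A[:,0]*B[:,1]-A[:,1]*B[:,0]).sum(),(A*B).sum())
    R=np.array([[np.cos(th),-np.sin(th)],[np.sin(th),np.cos(th)]])
    t=b.mean(0)-R@a.mean(0); return th,R,t,b-(a@R.T+t)
EOF=0
E
cat > mach.py <<'E'
from h import *
L=[[0,-.140],[0,-.065],[.030,.125],[-.050,.140]]
TOP=[[.6061,-.1133],[.5979,-.0375],[.6087,.1546],[.5277,.1609]]
SC=[[.607,-.1153],[.6004,-.0408],[.610,.1515],[.530,.1587]]
YAW,R,T,_=fit(L,(np.array(TOP)+SC)/2)
def M(x,y): return R@np.array([x,y])+T
SP=[M(0,-.14),M(0,-.065),M(0,.01)]; HOP=M(.03,.125); BTN=M(-.05,.14)
TRAY=np.array([.396,.373])
def go(r,p,z,yaw): r.goto([p[0],p[1],z],[pi,0,yaw])
def line(r,p,z,vel=.15,**k): return r.move_straight([p[0],p[1],z],vel=vel,**k)
E
sed -i '/EOF=0/d' h.py
python3 - <<'E'
from mach import *
from plant import robot as r
print(YAW,T,SP,HOP,BTN)
for X in(TOP,SC): print(fit(L,X))
for n,p,z,y in(("b0",[.445,-.2275],.02,YAW),("b1",[.462,-.376],.02,YAW),("lid",[.406,.148],.025,pi/2),("lid-",[.406,.148],.025,-pi/2),("hop",HOP,.08,pi/2+YAW),("hop-",HOP,.08,-pi/2+YAW),("s0",SP[0],.05,YAW),("tray",TRAY,.03,YAW),("lidhi",[.406,.148],.2,-pi/2),("b0hi",[.445,-.2275],.2,YAW)):
    q=r.inverse_kinematics([*p,z],[pi,0,y]); print(n,None if q is None else np.round(q,2))
E
```

```text
0.10111356525975487 [0.59246358 0.02543132] [array([ 0.60659537, -0.11385361]), array([ 0.59902477, -0.03923668]), array([0.59145417, 0.03538024])] [0.60969268 0.15282111] [0.52858717 0.15966919]
(np.float64(0.10207147437941058), array([[ 0.99479523, -0.10189433],
       [ 0.10189433,  0.99479523]]), array([0.59160239, 0.02676254]), array([[ 2.32403233e-04, -7.91211250e-04],
       [-3.25522271e-04,  3.99146629e-04],
       [-9.45706198e-06,  4.31223458e-04],
       [ 1.02576099e-04, -3.91588370e-05]]))
(np.float64(0.10015416987297256), array([[ 0.99498876, -0.09998682],
       [ 0.09998682,  0.99498876]]), array([0.59332475, 0.0241001 ]), array([[-3.22900155e-04, -1.01675943e-04],
       [ 5.76110979e-04, -2.25833104e-04],
       [-6.76057011e-04,  2.66976343e-05],
       [ 4.22846187e-04,  3.00811412e-04]]))
b0 [-0.16  0.62  0.72  2.15 -0.71  0.62  1.17]
b1 [ 0.11  0.73  0.72  1.93 -0.7   0.75  1.33]
lid [-0.5   0.43  0.07  2.27 -0.07  0.44  1.19]
lid- [-0.89  0.48  0.54  2.29 -0.54  0.49 -1.48]
hop [-0.4   0.57  0.12  1.8  -0.09  0.78  1.44]
hop- [-0.72  0.63  0.58  1.82 -0.46  0.83 -1.38]
s0 [-0.31  0.67  0.61  1.86 -0.53  0.78  0.68]
tray [-1.    0.55  0.21  2.03 -0.2   0.59 -0.55]
lidhi [-1.03  0.12  0.65  2.16 -0.09  0.89 -1.9 ]
b0hi [-0.27  0.28  0.8   2.02 -0.25  0.93  0.76]
```

```bash
cat >> mach.py <<'E'
def core(r,s,dest):
    r.grip(1.0,30); go(r,s,.20,YAW); line(r,s,.054,.12); r.grip(0.0,30)
    o=r.sense()['opening']; line(r,s,.17,.12); print("core opening",o,r.sense()['opening'])
    go(r,dest,.17,YAW); c=line(r,dest,.030,.12,contact_N=4); print("contact",c,r.sense()['tcp_pos'])
    r.grip(.65); line(r,dest,.20,.2); print(r.sense()['t'],r.sense()['wrist_force'].round(1) if hasattr(r.sense()['wrist_force'],'round') else '')
E
python3 - <<'E'
from mach import *
from plant import robot as r
core(r,SP[0],TRAY+[0,-.03])
f=r.grab_frame("top");P,ok=cloud(f)
for b in blobs(f,.03,.085): 
    if 0.25<b[3][0]<.7 and abs(b[3][1])<.6: print(*b)
cv2.imwrite("pics/t1.png",cv2.resize(f["image"][150:330,80:460],None,fx=2,fy=2)[:,:,::-1])
E
```

```text
core opening 0.41199760430404786 0.41903787434632217
contact False [0.39646965 0.34334657 0.03062876]
10.85 [ 0.1  0.3 -0.1]
4157 [273.5 197.4] 0.0325 [0.5917 0.0254] [149.1 360.1] 6.0
108 [359.5 184. ] 0.0399 [ 0.6304 -0.2143] [34.6 35.6] 9.6
107 [364.6 212.7] 0.0402 [ 0.5455 -0.2259] [34.6 35. ] 69.2
179 [418.3 242. ] 0.0402 [ 0.4617 -0.3741] [40.2 43.5] 0.8
180 [366.3 247.9] 0.0401 [ 0.4458 -0.2274] [42.5 43.2] 3.0
119 [281.5 256.7] 0.0482 [0.417  0.0111] [51.2 51.1] 44.8
116 [326.4 260. ] 0.0491 [ 0.4089 -0.1109] [50.5 51.6] 44.0
99 [232.3 261.8] 0.0456 [0.4063 0.1487] [15.8 42.3] 87.2
132 [161.9 264.7] 0.0457 [0.3987 0.3434] [35.6 33.9] 38.9
```

View pics/t1.png

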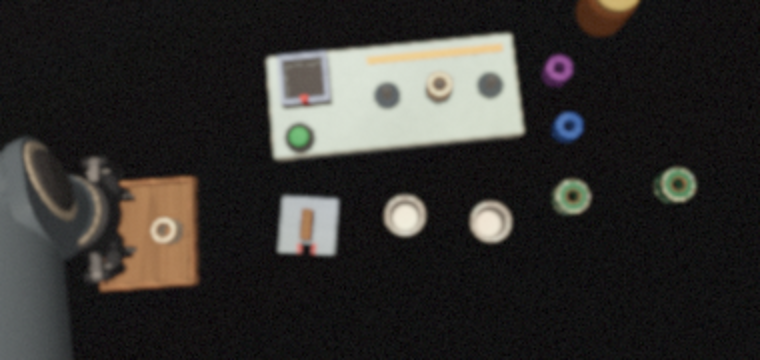

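First core stands in the tray at (163,230); spindles 0 and 2 are free. Now core 1, logging side force on gripping to check the machine's x.

```bash
sed -i "s/    o=r.sense()\['opening'\];/    o=r.sense()['opening']; print('F',np.round(r.sense()['wrist_force'],1));/" mach.py
cat >> mach.py <<'E'
def near(f,lo,hi,p,rad=.06):
    return [b for b in blobs(f,lo,hi) if np.hypot(*(b[3]-p))<rad]
E
python3 - <<'E'
from mach import *
from plant import robot as r
core(r,SP[1],TRAY+[0,.03])
B=np.array([.4456,-.2274])
go(r,B+[0,.0],.20,YAW)
f=r.grab_frame("scene")
print(near(f,.008,.045,B),near(f,.008,.05,[.396,.373],.1))
E
```

```text
F [-0.6  1.   4.6]
core opening 0.41096992053407966 0.4111414464412364
contact False [0.39647604 0.40333553 0.03067704]
20.325 [ 0.4 -0.  -0.3]
[(np.int32(455), array([193.2, 269.2]), np.float64(0.0372), array([ 0.4457, -0.2276]), array([43.8, 44.7]), 49.8)] [(np.int32(953), array([306.3, 134.7]), np.float64(0.0203), array([0.3945, 0.3725]), array([153.7, 139.2]), 5.4)]
```

```bash
cat >> mach.py <<'E'
def bobbin_pick(r,B):
    r.grip(1.0,40); go(r,B,.15,YAW); line(r,B,.019,.12); r.grip(0.0,40); o=r.sense()['opening']
    line(r,B,.20,.15); print("bobbin",o,r.sense()['opening'])
def bobbin_seat(r,S):
    go(r,S,.17,YAW); line(r,S,.108,.12); f0=np.array(r.sense()['wrist_force'])
    c=line(r,S,.051,.05,contact_N=15); print("contact",c,r.sense()['tcp_pos'],np.round(r.sense()['wrist_force']-f0,1))
E
python3 - <<'E'
from mach import *
from plant import robot as r
bobbin_pick(r,np.array([.4456,-.2275]))
bobbin_seat(r,SP[0])
f=r.grab_frame("scene")
cv2.imwrite("pics/s2.png",cv2.resize(f["image"][130:330,190:390],None,fx=3,fy=3)[:,:,::-1])
print(r.sense()['t'])
E
```

```text
bobbin 0.5091698331446322 0.5075199011131438
contact True [ 0.60625056 -0.11377279  0.05366974] [-0.1  1.4  4.9]
28.975
```

View pics/s2.png

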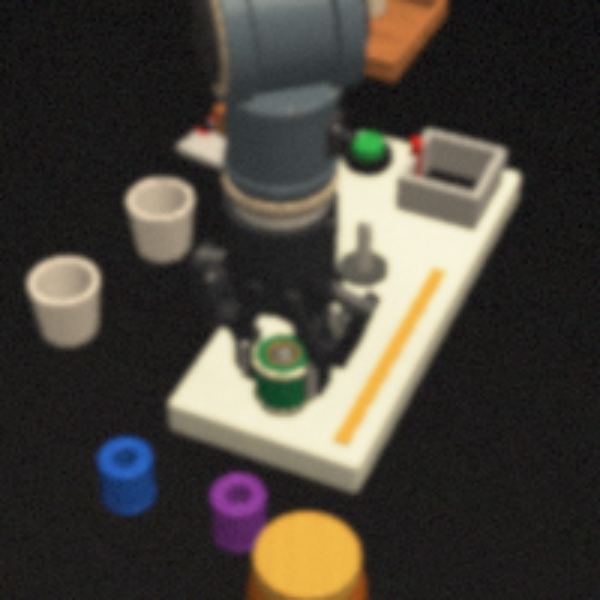

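Bobbin is down around spindle 0 at (283,370), with the spindle visible in the bore, and contact came at the expected height. Release, check, and fetch the second one.

```bash
python3 - <<'E'
from mach import *
from plant import robot as r
r.grip(.75); line(r,SP[0],.17,.15)
B=np.array([.4617,-.3745]); go(r,B,.20,YAW)
f=r.grab_frame("scene");b=near(f,.008,.045,B);print(b)
f=r.grab_frame("top");print(near(f,.06,.078,SP[0],.05))
if b and np.hypot(*(b[0][3]-[.4629,-.3776]))<.003:
    bobbin_pick(r,np.array([.4620,-.3755])); bobbin_seat(r,SP[2])
print(r.sense()['t'])
E
```

```text
[(np.int32(558), array([152.6, 321.1]), np.float64(0.0377), array([ 0.4629, -0.3767]), array([44.7, 44.5]), 72.0)]
[(np.int32(183), array([326. , 189.4]), np.float64(0.0742), array([ 0.6059, -0.1146]), array([42.2, 43.3]), 88.4)]
bobbin 0.4960813823328458 0.4960293038039214
contact True [0.59110985 0.03533544 0.05358394] [-0.2  0.4  5.4]
38.5083
```

```bash
python3 - <<'E'
from mach import *
from plant import robot as r
r.grip(.75); line(r,SP[2],.2,.15)
go(r,[.42,.42],.22,-pi/2)
f=r.grab_frame("top");g=r.grab_frame("scene")
for i in(0,2): print(near(f,.06,.078,SP[i],.05))
for q in(f,g):
    print(near(q,.008,.025,[.406,.148],.1)); print(near(q,.03,.05,[.406,.148],.1))
    print([b for b in blobs(q,.03,.045) if b[3][1]<-.15 and .3<b[3][0]<.6])
cv2.imwrite("pics/t3.png",cv2.resize(f["image"][150:330,80:460],None,fx=2,fy=2)[:,:,::-1])
E
```

```text
[(np.int32(174), array([327.1, 189.4]), np.float64(0.0743), array([ 0.6065, -0.1174]), array([41.7, 42.4]), 0.6)]
[(np.int32(185), array([272.4, 194.6]), np.float64(0.0738), array([0.5912, 0.0365]), array([43.8, 42.1]), 0.1)]
[(np.int32(46), array([237. , 227.8]), np.float64(0.0207), array([0.5045, 0.141 ]), array([  2.6, 100.6]), 5.1), (np.int32(619), array([233.5, 262. ]), np.float64(0.0168), array([0.4062, 0.1488]), array([78.2, 77. ]), 86.7)]
[(np.int32(92), array([232.4, 261.9]), np.float64(0.0459), array([0.4063, 0.1486]), array([16.1, 42.3]), 86.4)]
[(np.int32(107), array([364.5, 212.8]), np.float64(0.0399), array([ 0.546 , -0.2269]), array([34. , 36.3]), 44.8)]
[(np.int32(434), array([269.8, 178.9]), np.float64(0.016), array([0.4061, 0.1464]), array([85.3, 82.7]), 84.5)]
[(np.int32(132), array([269.4, 169.3]), np.float64(0.0421), array([0.4059, 0.1452]), array([46.2, 20.9]), 0.8)]
[(np.int32(216), array([231.5, 283.5]), np.float64(0.0395), array([ 0.5473, -0.2269]), array([35.2, 37.6]), 36.8)]
```

View pics/t3.png

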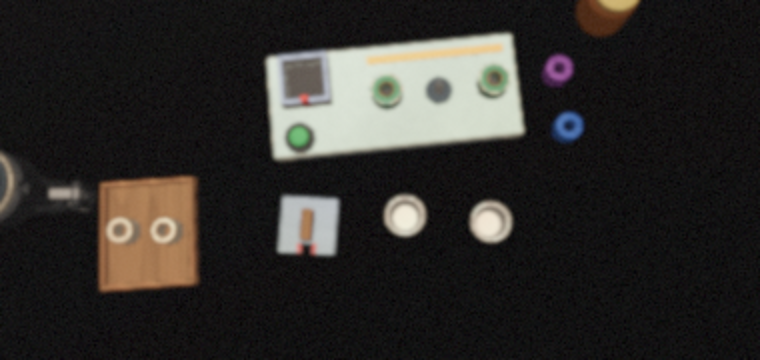

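Bobbins sit on spindles 0 (493,80) and 2 (387,91), both cores are in the tray, and the lid hasn't moved (307,225). Bobbin 0 reads about 3 mm further in -y than before, so I'll re-check it after the lid.

```bash
python3 - <<'E'
from mach import *
from plant import robot as r
l=np.array([.406,.148]); a=-pi/2-.06
r.grip(.7,60); go(r,l,.15,a); line(r,l,.031,.1); r.grip(0,60); print(r.sense()['opening'],np.round(r.sense()['wrist_force'],1))
line(r,l,.20,.12); print(r.sense()['opening'])
go(r,HOP,.20,-pi/2+YAW); line(r,HOP,.125,.1)
f=r.grab_frame("scene");g=r.grab_frame("top")
cv2.imwrite("pics/s4.png",np.hstack([cv2.resize(f["image"][130:230,260:360],None,fx=4,fy=4),cv2.resize(g["image"][160:240,280:360],(400,400),interpolation=cv2.INTER_CUBIC)])[:,:,::-1])
print(near(g,.06,.078,SP[0],.05),r.sense()['t'],r.sense()['tcp_pos'],HOP)
E
```

```text
0.17688911647611302 [-0.7 -0.3  6.8]
0.17553881073263708
[(np.int32(188), array([327.2, 189.4]), np.float64(0.0743), array([ 0.6063, -0.1176]), array([42.4, 41.8]), 88.4)] 48.6333 [0.61033489 0.15274518 0.12585636] [0.60969268 0.15282111]
```

View pics/s4.png

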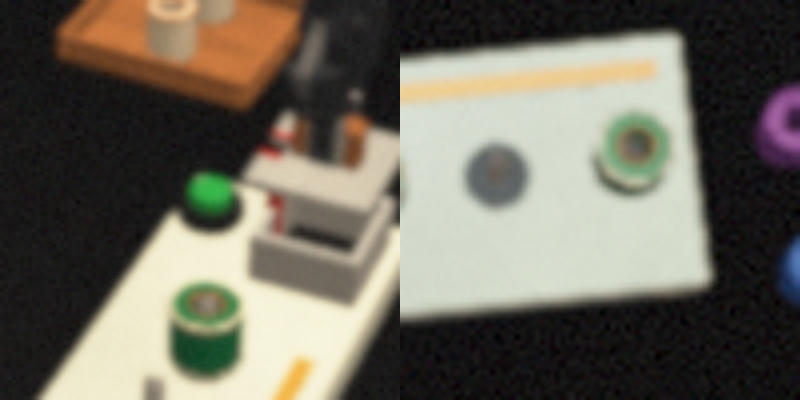

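Lid hangs level above the hopper with its notch (280,145) over the red key (278,210). Lowering it.

```bash
python3 - <<'E'
from mach import *
from plant import robot as r
f0=np.array(r.sense()['wrist_force'])
c=line(r,HOP,.084,.04,contact_N=12); print(c,r.sense()['tcp_pos'],np.round(np.array(r.sense()['wrist_force'])-f0,1))
r.sleep(.2);r.grip(.6);line(r,HOP,.22,.12)
go(r,[.42,.42],.25,-pi/2)
f=r.grab_frame("top");g=r.grab_frame("scene")
for q in(f,g): print([near(q,lo,hi,HOP,.05) for lo,hi in((.06,.08),(.09,.11))])
P,ok=cloud(f);m=ok&(P[...,2]>.068)&(P[...,2]<.08)
for i in(0,2):
    for q in(f,g):
        P,ok=cloud(q);k=ok&(P[...,2]>.068)&(P[...,2]<.078)&(np.hypot(P[...,0]-SP[i][0],P[...,1]-SP[i][1])<.03); p=P[k]
        A=np.c_[p[:,:2]-p[:,:2].mean(0),np.ones(len(p))]; print(i,len(p),np.linalg.lstsq(A,p[:,2],rcond=None)[0].round(4),p[:,:2].mean(0).round(4))
cv2.imwrite("pics/s5.png",np.hstack([cv2.resize(g["image"][160:270,260:370],(400,400),interpolation=cv2.INTER_CUBIC),cv2.resize(f["image"][160:240,290:370],(400,400),interpolation=cv2.INTER_CUBIC)])[:,:,::-1]);print(r.sense()['t'])
E
```

```text
True [0.60928901 0.1527741  0.08643807] [-0.9  0.8  6.1]
[[(np.int32(651), array([230.9, 188.9]), np.float64(0.0718), array([0.6087, 0.1542]), array([79.3, 78. ]), 5.7)], [(np.int32(98), array([229.6, 186.7]), np.float64(0.1015), array([0.6074, 0.1537]), array([42. , 16.1]), 6.6)]]
[[(np.int32(523), array([339.8, 185.2]), np.float64(0.071), array([0.608 , 0.1514]), array([79. , 81.5]), 7.7)], [(np.int32(124), array([340.7, 173.9]), np.float64(0.0994), array([0.6091, 0.1506]), array([21.4, 42.6]), 87.6)]]
0 163 [-0.0137  0.009   0.0742] [ 0.6062 -0.1169]
0 265 [-0.0242  0.0193  0.0738] [ 0.6087 -0.1182]
2 170 [ 0.0157 -0.0003  0.0742] [0.5912 0.0367]
2 207 [-0.0143  0.0414  0.0737] [0.5936 0.0327]
52.8
```

View pics/s5.png

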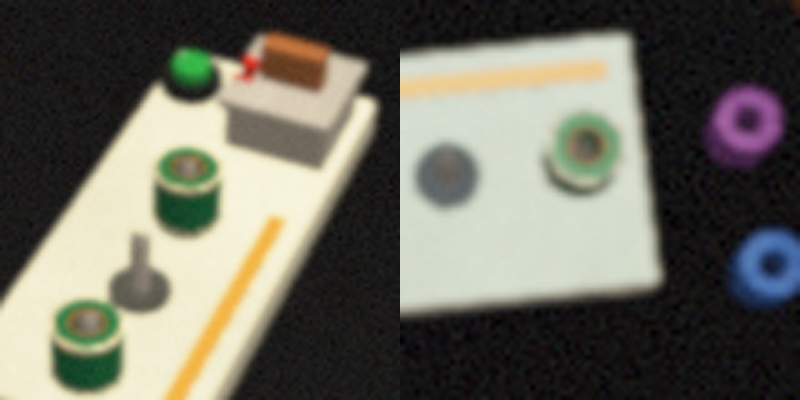

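Lid is home: plate top at 71.8 mm against 71 expected, key showing in the notch at (248,66). Both bobbins are flat at full depth, and bobbin 0 just lies to one side of its 2.5 mm slack. Pressing start.

```bash
python3 - <<'E'
from mach import *
from plant import robot as r
r.grip(0,40); go(r,BTN,.20,-pi/2+YAW); line(r,BTN,.09,.1)
f0=np.array(r.sense()['wrist_force'])
c=line(r,BTN,.048,.02,contact_N=1.5);print(c,r.sense()['tcp_pos'],np.round(np.array(r.sense()['wrist_force'])-f0,1))
z=r.sense()['tcp_pos'][2]
c=line(r,BTN,z-.010,.01,contact_N=14);print(c,r.sense()['tcp_pos'],np.round(np.array(r.sense()['wrist_force'])-f0,1))
r.sleep(.3);print(np.round(np.array(r.sense()['wrist_force'])-f0,1))
E
```

```text
True [0.52854507 0.1596702  0.06108511] [ 0.5 -0.9  1.6]
True [0.52858668 0.15968361 0.05708872] [-2.3 -0.5  7. ]
[-3.1 -1.   6. ]
```

```bash
python3 - <<'E'
from mach import *
from plant import robot as r
f0=np.array(r.sense()['wrist_force'])
z=r.sense()['tcp_pos'][2]
c=line(r,BTN,z-.003,.01,contact_N=15);s=r.sense();print(c,s['tcp_pos'],np.round(np.array(s['wrist_force']),1),f0.round(1))
r.sleep(.3);print(r.sense()['tcp_pos'],r.sense()['wrist_force'])
line(r,BTN,.20,.1);go(r,[.42,.42],.25,-pi/2)
f=r.grab_frame("top");g=r.grab_frame("scene")
for q in(f,g):
    print(near(q,.045,.06,BTN,.03)); print(near(q,.06,.08,HOP,.05),near(q,.06,.078,SP[0],.04),near(q,.06,.078,SP[2],.04))
cv2.imwrite("pics/t6.png",cv2.resize(f["image"][110:330,80:480],None,fx=2,fy=2)[:,:,::-1]);print(r.sense()['t'])
E
```

```text
True [0.5286102  0.1596194  0.05708634] [-2.3  0.3  6.9] [-2.2 -0.3  6.3]
[0.52860512 0.15966044 0.05707456] [-1.51231036  0.11470734  7.81268552]
[(np.int32(84), array([228.7, 217.8]), np.float64(0.0522), array([0.5313, 0.1597]), array([26.5, 33. ]), 73.0)]
[(np.int32(648), array([230.9, 188.9]), np.float64(0.0714), array([0.6089, 0.1543]), array([79.1, 78.2]), 5.9)] [(np.int32(185), array([327.2, 189.3]), np.float64(0.0739), array([ 0.6065, -0.1177]), array([42.7, 42.5]), 89.1)] [(np.int32(180), array([272.4, 194.6]), np.float64(0.0743), array([0.5911, 0.0366]), array([42.2, 42.3]), 89.8)]
[(np.int32(76), array([312.8, 177.8]), np.float64(0.051), array([0.5302, 0.1563]), array([26.3, 30.3]), 18.5)]
[(np.int32(527), array([339.8, 185.2]), np.float64(0.0709), array([0.6089, 0.151 ]), array([78.1, 82.5]), 5.5)] [(np.int32(323), array([283.9, 250.6]), np.float64(0.0735), array([ 0.6074, -0.117 ]), array([42.8, 47.7]), 52.3)] [(np.int32(253), array([311.7, 207.8]), np.float64(0.0731), array([0.5937, 0.0344]), array([42. , 45.6]), 29.0)]
61.2667
```

View pics/t6.png

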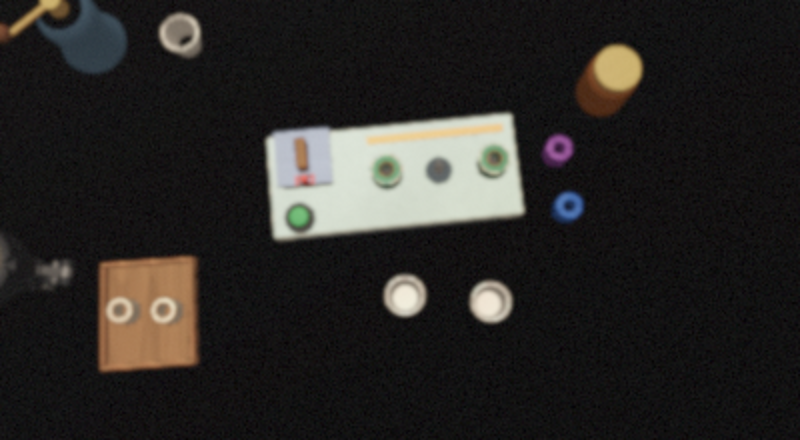

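```bash
python3 -c "
from plant import robot as r
r.sleep(.5);r.close_job()"
```

```text
the job is handed in; nothing more can be done
```

The tea-bag maker is set up and the job is handed in, at about 62 s of the 210 s allowed; no verdict was reported.

- **Cores:** both empty cream cores came off spindles 0 and 1 and stand in the wooden tray. The last picture shows them there.
- **Bobbins:** both green bobbins are on spindles 0 and 2, flat, with rims at about 74 mm as they should be when fully down.
- **Lid:** it is home with the notch over the red key. The plate top reads 71–72 mm against 71 expected, and the lid is within about 2 mm of the hopper centre.
- **Start button:** I pressed it to a hard stop. A second push ended at the same height, and the travel fits the spring rate. I had no reading of the button's travel itself. It reads about 52 mm high after release, so it has sprung back.
- **Bystanders:** I never worked near the jar, the finjan cups, or the blue and purple look-alikes. They look unmoved in the last picture.

**Disagreement:** after I released the bobbin on spindle 0, the top camera showed it moving about 3 mm towards -y. It then read 4–5 mm off the spindle axis, while the other camera said 2–3 mm. The bore leaves only 2.5 mm of slack and the bobbin sits flat at full depth, so I took it as within the 6 mm limit and did not re-centre it.

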